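# Scrape the sliced vegetables off the chopping block into their dishes

### The arm

A 7-joint arm with a two-finger parallel gripper is mounted at the origin on the work surface. World frame = base frame: x ahead of the robot, y to its left, z up, the work surface at z = 0. Lengths are in m, angles in rad, forces in N, time in s.
With the tool pointing down it reaches from about 0.425 to 0.95 m from the base axis. Payload 4.7 kg.
Tool frame: the origin (TCP) lies at the very end of the fingers, on their centre line; the grasp point (between the pads) lies ctrl.grip_point_offset behind it (ctrl.grip_point_offset is the distance from the TCP to the grasp point, in m); z points along the fingers, y is the line along which they close (so a half turn about z gives the same grasp; the last joint's range is limited). The gripper opens to 87 mm and grips with 3 to 60 N. Pads are 19 mm wide; open, the fingers measure 117 mm over their backs; the gripper's body (75 mm by 190 mm) begins 51 mm behind the grasp point.
Start: joints at [-1.184, 0.469, -0.049, 1.532, 0.024, 1.141, -0.082], TCP at [0.273, 0.618, 0.223] pointing down, gripper open.
Joint ranges: [-2.59, 2.59], [-0.33, 1.99], [-1.39, 1.29], [0.1, 2.45], [-1.04, 4.18], [0.21, 1.99], [-2.66, 2.66]. Speed limits (rad/s): [2.57, 2.57, 3.14, 3.14, 3.14, 3.14, 3.14].

### API

Orientations are given as a rotation vector (axis times angle).
In Python, from station import readout, eyes, ctrl gives the robot as it stands.
- The arm moves only by the shell command python3 -m pendant 'ROWS'. ROWS is JSON, a list that holds one entry, the list of rows, each a list of 7 numbers: the shift along the world's x, y, z in cm, then the turn, a rotation vector about the world's x, y, z in degrees, then the closure, from -1 (fully open) to 1 (shut). In form: [[[dx, dy, dz, wx, wy, wz, fingers], ...]]. A call has 1 to 20 rows; each row is the pose to reach, as a shift and turn from the pose commanded when the call began; what a row does not reach only later rows make up. A row lasts 1/10 s, in which the tool goes at most 50 mm and 8.59 degrees, less where a joint would pass 70% of its speed; a pose out of reach is approached as far as the arm can. A call with a gripper value outside its range is refused whole. The fingers move at their own pace and stop on an object; the grip force is fixed at half the most. Time passes only in rows, so rows that repeat a pose let the fingers close. It gives the time, the measured TCP pose, the force, the opening and the grip force at its end, in the units of the state.
- readout.read_state(): the state, without advancing time (a new reading comes with each control period).
- eyes.grab_frame(name): name is "scene" or "top"; returns the picture (384x512x3 uint8, red, green, blue); there is no depth.
- eyes.camera_model(name): a dict with "mtx" (3x3 intrinsics, pixels), "D" ([k1, k2, p1, p2, k3] as OpenCV has them; the pictures are not rectified), "world_from_camera" (4x4, takes a point from camera to world coordinates). Camera axes: x right, y down, z forward; pixel columns grow to the right and rows downward; lengths in m; the calibration is good to about 2 mm. A picture is of the moment at which its call begins. camera_model takes no time and is no camera call.
- ctrl.sign_off(): hands the job in; it is judged then, once.
Trained networks look in the newest picture that a camera, given by its name, has taken for a name from the list of things; names that differ only in an ending like _2 or _b are one class to them, and where a whole thing is asked for, a point or a joint stands for the part that bears it (a point fixed in the world has none). Each returns a list of dicts, best first, with "conf" (0 to 1); they miss things now and then, are a little off and sometimes report something else, mostly with a low value. They report only what shows in the picture. A call takes as long as a camera call.
- eyes.trace(camera, name): "mask" (384x512 bool, what is visible of it) and "uv" ([column, row] in pixels, amid what is visible of it).
- eyes.tip_of(camera, name): "uv" ([column, row] in pixels: a listed point, or the origin of a listed thing).
The state is a dict: "time_s": time; "joint_positions": joint angles; "joint_velocities": joint speeds; "joint_torque": joint torques, N m; "position": TCP position; "orientation": TCP orientation; "force": force on the tool from outside, world axes, zero at the start; "wrist_torque": the same for the moment, N m; "gripper_width": finger opening in m; "grip_force": force on a finger pad.
Only numpy, scipy, OpenCV 4.12 (cv2) and the standard library are available. Lean on these libraries where they do the work, as an engineer would, in place of code of your own. Each camera call takes 0.05 s, during which the arm holds its last target. There are 200 camera calls.

### The job

Take the bench scraper out of its stand and use it to scrape the sliced vegetables off the chopping block: all the carrot slices into the blue dish and all the courgette slices into the yellow dish. Move the slices only with the scraper, never with the gripper itself, and leave the other things on the table where they are. Then put the scraper back in its stand, blade down in the slot.

Things in the scene. Friction and masses are not known exactly. Their poses are not given: they have to be found in the camera images.
- board: thick dark walnut chopping block, 260 mm along its x, 320 mm along its y, 45 mm high (its top is at z = 45 mm). Does not move. Origin: centre of its underside; z up. Its +y and -y sides each have an oven dish standing against them
- blue_dish: the carrots' dish: oven dish of dark blue enamel, 260 mm along its x, 135 mm along its y, 32 mm high, walls and floor 4 mm thick, open on top, a loop handle at each x end. It stands 3 mm from the board's +y or -y side, at the board's yaw, its rim 13 mm below the board's top. Fixed. Origin: centre of its underside, on the table
- yellow_dish: the courgettes' dish: oven dish of yellow enamel, 260 mm along its x, 135 mm along its y, 32 mm high, walls and floor 4 mm thick, open on top, a loop handle at each x end. It stands 3 mm from the board's +y or -y side, at the board's yaw, its rim 13 mm below the board's top. Fixed. Origin: centre of its underside, on the table
- stand: medium-brown wooden stand of the scraper, 120 mm along its x, 60 mm along y, 92 mm high, on the table left or right of the dishes; fixed. Two upright cheeks leave a slot 12 mm wide, along its x, open at the top and both ends, its floor 12 mm above the table. The blade hangs in the slot, the grip rests on the cheeks. Origin: centre of its underside; z up
- scraper: bench scraper, 0.2 kg: steel blade 115 mm wide (its x), 3 mm thick (y), 80 mm tall, under a pale beech grip 115 mm long (x), 26 mm thick (y), 34 mm tall (80 to 114 mm above the blade's edge); take it across the 26 mm from above. It starts hanging in the stand, blade down, its origin 12 mm above the stand's. Origin: middle of the blade's lower edge; z up the blade
- carrot1: orange carrot slice, a disc 28 mm across and 16 mm thick, 10 g, lying flat and loose on the board. Origin: its centre. The four carrot slices lie in the half of the board farther from the robot (board +x), 32 to 92 mm from the board's middle line, at most 85 mm from the middle along y
- carrot2: orange carrot slice, a disc 28 mm across and 16 mm thick, 10 g, lying flat and loose on the board. Origin: its centre. The four carrot slices lie in the half of the board farther from the robot (board +x), 32 to 92 mm from the board's middle line, at most 85 mm from the middle along y
- carrot3: orange carrot slice, a disc 28 mm across and 16 mm thick, 10 g, lying flat and loose on the board. Origin: its centre. The four carrot slices lie in the half of the board farther from the robot (board +x), 32 to 92 mm from the board's middle line, at most 85 mm from the middle along y
- carrot4: orange carrot slice, a disc 28 mm across and 16 mm thick, 10 g, lying flat and loose on the board. Origin: its centre. The four carrot slices lie in the half of the board farther from the robot (board +x), 32 to 92 mm from the board's middle line, at most 85 mm from the middle along y
- courgette1: courgette slice, pale green with a dark green skin, a disc 32 mm across and 14 mm thick, 10 g, lying flat and loose on the board. Origin: its centre. The four courgette slices lie in the half of the board nearer the robot (board -x), 32 to 92 mm from the board's middle line, at most 85 mm from the middle along y
- courgette2: courgette slice, pale green with a dark green skin, a disc 32 mm across and 14 mm thick, 10 g, lying flat and loose on the board. Origin: its centre. The four courgette slices lie in the half of the board nearer the robot (board -x), 32 to 92 mm from the board's middle line, at most 85 mm from the middle along y
- courgette3: courgette slice, pale green with a dark green skin, a disc 32 mm across and 14 mm thick, 10 g, lying flat and loose on the board. Origin: its centre. The four courgette slices lie in the half of the board nearer the robot (board -x), 32 to 92 mm from the board's middle line, at most 85 mm from the middle along y
- courgette4: courgette slice, pale green with a dark green skin, a disc 32 mm across and 14 mm thick, 10 g, lying flat and loose on the board. Origin: its centre. The four courgette slices lie in the half of the board nearer the robot (board -x), 32 to 92 mm from the board's middle line, at most 85 mm from the middle along y
- jar: bystander, loose: glass herb jar with a wooden lid, 80 mm across, 102 mm high, on the other side of the table from the stand. Origin: centre of its underside
- mug: bystander, loose: white mug, 80 mm across, 90 mm high, left of the dishes; a fixed bread bin, 180 mm high, stands farther left. Origin: centre of its underside
- mill: bystander, loose: dark wooden pepper mill, 54 mm across, 157 mm high, right of the dishes; a toaster and a kettle, fixed, 180 and 200 mm high, stand farther right. Origin: centre of its underside

How it is judged:
By the outcome, as a careful person would: the job done as asked, in the order asked, and still so for the second after the job is handed in, with the robot touching nothing.
It also fails if it takes over 72 s, if anything falls off the work surface, if the arm or the gripper's body presses on something with over 40 N, if the wrist force passes 120 N, or if a joint passes its speed limit or range.

## Working session

There is one attempt and no reset: what is moved stays moved. The work goes in short steps, Python scripts to look and compute and a shell command to move; the robot and the scene stay as the last step left them, time stands still between calls to the robot, and variables do not carry over. Pictures are saved under pics/ and viewed, at most 10 in all, crops included, and the job is handed in when it is done.

```bash
mkdir -p pics; cat > h.py <<'E'
import numpy as np, cv2
from station import readout, eyes, ctrl
def ray(cam,uv):
    m=eyes.camera_model(cam); K=np.array(m["mtx"]);D=np.array(m["D"]);T=np.array(m["world_from_camera"])
    p=cv2.undistortPoints(np.array(uv,float).reshape(-1,1,2),K,D).reshape(-1,2)
    d=np.c_[p,np.ones(len(p))]@T[:3,:3].T
    return T[:3,3],d
def at_z(cam,uv,z):
    o,d=ray(cam,uv); s=(z-o[2])/d[:,2]; return o+d*s[:,None]
def proj(cam,P):
    m=eyes.camera_model(cam);T=np.linalg.inv(np.array(m["world_from_camera"]))
    r=cv2.Rodrigues(T[:3,:3])[0]
    return cv2.projectPoints(np.array(P,float).reshape(-1,1,3),r,T[:3,3],np.array(m["mtx"]),np.array(m["D"]))[0].reshape(-1,2)
E
python3 - <<'E'
from h import *
s=readout.read_state()
print({k:np.round(v,3).tolist() for k,v in s.items() if k in("time_s","position","orientation","gripper_width")},ctrl.grip_point_offset)
for c in("top","scene"):
    im=eyes.grab_frame(c); cv2.imwrite(f"pics/{c}0.png",im[...,::-1])
    print(c,np.round(eyes.camera_model(c)["world_from_camera"],3).tolist())
    for n in["board","blue_dish","yellow_dish","stand","scraper","carrot1","courgette1","jar","mug","mill"]:
        for r in eyes.trace(c,n)[:5]:
            m=r["mask"].astype(np.uint8); a=cv2.minAreaRect(cv2.findNonZero(m))
            print(c,n,round(r["conf"],2),np.round(r["uv"],1),int(m.sum()),np.round(cv2.boxPoints(a)).astype(int).tolist())
E
```

```text
{'time_s': 0.0, 'position': [0.272, 0.617, 0.222], 'orientation': [-0.648, -3.074, 0.003], 'gripper_width': 0.087} 0.0187
top [[0.007, -0.986, 0.167, 0.373], [-1.0, -0.01, -0.014, 0.003], [0.016, -0.167, -0.986, 1.323], [0.0, 0.0, 0.0, 1.0]]
top board 0.72 [251.5 196.5] 7674 [[202, 155], [303, 153], [305, 235], [204, 237]]
top blue_dish 0.9 [322.5 194.9] 3413 [[301, 150], [344, 147], [349, 240], [306, 242]]
top blue_dish 0.47 [239.  220.7] 69 [[234, 220], [240, 214], [246, 220], [240, 226]]
top blue_dish 0.15 [233.5 204.5] 85 [[226, 201], [235, 201], [235, 210], [226, 210]]
top yellow_dish 0.64 [184.9 200.6] 3266 [[161, 158], [203, 158], [203, 239], [161, 239]]
top stand 0.77 [380.8 226.1] 642 [[370, 209], [397, 206], [402, 245], [375, 249]]
top scraper 0.86 [393.4 226.9] 464 [[382, 209], [394, 206], [402, 245], [389, 247]]
top carrot1 0.47 [266.3 163.5] 56 [[259, 163], [267, 163], [267, 170], [259, 170]]
top carrot1 0.41 [238.1 184.2] 60 [[235, 184], [240, 178], [246, 184], [240, 189]]
top carrot1 0.38 [246.2 165. ] 67 [[242, 163], [250, 163], [250, 171], [242, 171]]
top courgette1 
[... 1011 characters left out ...]
135, 187], [102, 198]]
scene stand 0.5 [225.9 184.4] 110 [[218, 178], [229, 178], [229, 188], [218, 188]]
scene scraper 0.56 [103.  150.4] 403 [[94, 165], [104, 133], [117, 137], [106, 169]]
scene carrot1 0.44 [261.8 219.3] 85 [[259, 222], [259, 212], [268, 212], [268, 222]]
scene carrot1 0.43 [242.2 203. ] 111 [[236, 198], [246, 198], [246, 209], [236, 209]]
scene courgette1 0.65 [224.9 184.6] 63 [[220, 179], [228, 179], [228, 187], [220, 187]]
scene courgette1 0.41 [271.5 172.7] 99 [[265, 167], [275, 167], [275, 177], [265, 177]]
scene mug 0.77 [430.7 228.7] 1465 [[403, 244], [425, 200], [455, 215], [433, 259]]
scene mill 0.78 [ 82.8 211.3] 984 [[61, 193], [80, 184], [104, 233], [86, 243]]
```

```bash
python3 -c "
import cv2,numpy as np
a=cv2.imread('pics/top0.png');b=cv2.imread('pics/scene0.png')
cv2.imwrite('pics/t.png',cv2.resize(a,(800,600)))"
```

```text
(no output)
```

View pics/top0.png

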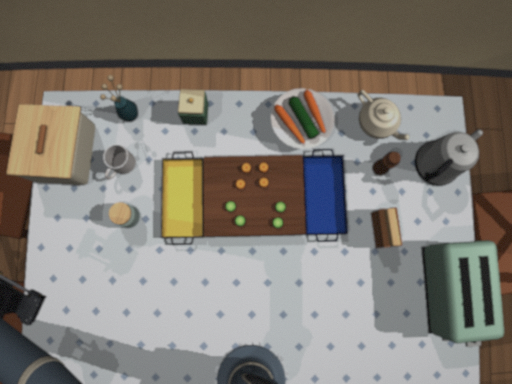

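View pics/scene0.png

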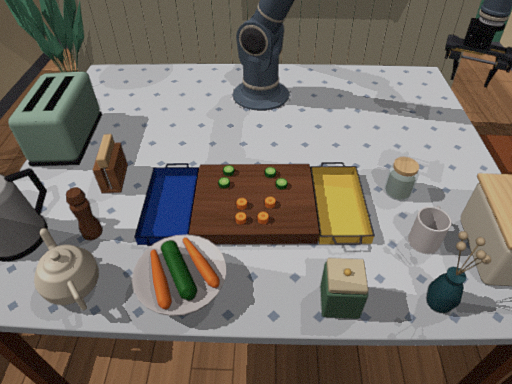

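The top view shows the board at cols 203–305, rows 155–236, with the yellow dish on its left (+y) and the blue on its right (−y). The stand and scraper are at about (388,227). Carrots are at about (246,168), (263,167), (240,184) and (264,183); courgettes are at about (231,206), (240,221), (281,207) and (278,223). The scene view agrees with this layout, with the mill and toaster near the stand. Next I'll fit the poses.

```bash
cat > fit.py <<'E'
from h import *
from scipy.optimize import minimize
def box(x,y,yaw,cx,cy,lx,ly,z0,z1):
    c,s=np.cos(yaw),np.sin(yaw)
    return [(x+c*u-s*v,y+s*u+c*v,z) for u in(cx-lx/2,cx+lx/2) for v in(cy-ly/2,cy+ly/2) for z in(z0,z1)]
def sil(cam,boxes,k=8):
    im=np.zeros((384*4,512*4),np.uint8)
    for b in boxes:
        h=cv2.convexHull(((proj(cam,b)+.5)*4-.5).astype(np.float32))
        cv2.fillConvexPoly(im,np.round(h*16).astype(np.int32),1,shift=4)
    return im
def fit(masks,model,x0):
    up={c:cv2.resize(m.astype(np.uint8),(2048,1536),interpolation=cv2.INTER_NEAREST) for c,m in masks.items()}
    def cost(p): 
        r=0
        for c,m in up.items():
            s=sil(c,model(*p)); r+=1-(s&m).sum()/(s|m).sum()
        return r
    st=np.array([.015,.015,.06]);best=None
    for _ in range(2):
        sim=np.vstack([x0]+[np.array(x0)+np.diag(st)[i] for i in range(3)])
        best=minimize(cost,x0,method="Nelder-Mead",options=dict(initial_simplex=sim,xatol=2e-4,fatol=1e-5,maxiter=150)); x0=best.x; st=-st/2
    return np.round(best.x,4),round(best.fun,3)
E
python3 - <<'E'
from fit import *
M={}
for c in("top","scene"):
    cv2.imwrite("/tmp/x.png",eyes.grab_frame(c)[...,::-1])
    for n in("board","blue_dish","yellow_dish","stand","scraper"): M[c,n]=eyes.trace(c,n)[0]["mask"]
B=lambda x,y,t:[box(x,y,t,0,0,.26,.32,0,.045)]
U=lambda x,y,t:B(x,y,t)+[box(x,y,t,0,s*.2305,.26,.135,0,.032) for s in(1,-1)]
S=lambda x,y,t:[box(x,y,t,0,0,.12,.06,0,.092),box(x,y,t,0,0,.115,.026,.092,.126)]
G=lambda x,y,t:[box(x,y,t,0,0,.115,.026,.092,.126)]
cams=("top","scene")
b0=list(at_z("top",[[253,195]],.045)[0,:2])+[0.]
s0=list(at_z("top",[[393,227]],.12)[0,:2])+[0.]
print("guess",b0,s0)
for sel in(("top",),("scene",),cams):
    print(sel,"board",fit({c:M[c,"board"] for c in sel},B,b0),
     "union",fit({c:cv2.morphologyEx((M[c,"board"]|M[c,"blue_dish"]|M[c,"yellow_dish"]).astype(np.uint8),cv2.MORPH_OPEN,np.ones((7,7))) for c in sel},U,b0),
     "stand+scr",fit({c:M[c,"stand"]|M[c,"scraper"] for c in sel},S,s0),"scraper",fit({c:M[c,"scraper"] for c in sel},G,s0))
im=cv2.imread("/tmp/x.png")
print("slices")
for c in cams:
    im=cv2.imread(f"pics/{c}0.png"); hsv=cv2.cvtColor(im,cv2.COLOR_BGR2HSV)
    bm=M[c,"board"].astype(np.uint8); bm=cv2.fillConvexPoly(bm*0,cv2.convexHull(cv2.findNonZero(bm)),1)
    for n,lo,hi in(("carrot",(8,170,150),(20,255,255)),("courg",(32,80,60),(60,255,255))):
        m=cv2.inRange(hsv,lo,hi)*bm
        k,_,st,ce=cv2.connectedComponentsWithStats(m)
        for i in range(1,k):
            if st[i,4]>15: print(c,n,st[i,4],np.round(at_z(c,ce[i],.058)[0,:2],3))
for n in("jar","mug","mill"): print(n,[np.round(at_z("top",r["uv"],.07)[0,:2],3) for r in eyes.trace("top",n)[:1]])
E
```

```text
guess [np.float64(0.576226768620242), np.float64(-0.004675680081265579), 0.0] [np.float64(0.47076015757407114), np.float64(-0.42576535177465213), 0.0]
('top',) board (array([ 0.5792, -0.0074,  0.0292]), np.float64(0.083)) union (array([ 0.5783, -0.0065,  0.0287]), np.float64(0.055)) stand+scr (array([ 0.4724, -0.4246,  0.0937]), np.float64(0.188)) scraper (array([ 0.4711, -0.4244,  0.129 ]), np.float64(0.173))
('scene',) board (array([ 0.5784, -0.0016,  0.0254]), np.float64(0.12)) union (array([ 0.5782, -0.001 ,  0.0196]), np.float64(0.104)) stand+scr (array([ 0.4758, -0.4224,  0.1338]), np.float64(0.056)) scraper (array([ 0.4772, -0.4203,  0.1247]), np.float64(0.178))Traceback (most recent call last):
  File "<stdin>", line 16, in <module>
  File "fit.py", line 22, in fit
    best=minimize(cost,x0,method="Nelder-Mead",options=dict(initial_simplex=sim,xatol=2e-4,fatol=1e-5,maxiter=150)); x0=best.x; st=-st/2
    res = _minimize_neldermead(fun, x0, args, callback, bounds=bounds,
                               **options)
    fsim[j] = func(sim[j])
              ~~~~^^^^^^^^
    fx = function(np.copy(x), *(wrapper_args + args))
  File "fit.py", line 17, in cost
    s=sil(c,model(*p)); r+=1-(s&m).sum()/(s|m).sum()
  File "fit.py", line 9, in sil
    h=cv2.convexHull(((proj(cam,b)+.5)*4-.5).astype(np.float32))
                       ~~~~^^^^^^^
  File "h.py", line 11, in proj
    m=eyes.camera_model(cam);T=np.linalg.inv(np.array(m["world_from_camera"]))
ValueError: time passes only in moves, steps and waits
```

```bash
sed -i 's/^def ray/import functools\ncm=functools.lru_cache(None)(lambda c: eyes.camera_model(c))\ndef ray/; s/m=eyes.camera_model(cam)/m=cm(cam)/' h.py
python3 - <<'E'
from fit import *
from scipy.spatial.transform import Rotation as R
yaw=.026; O=np.array([.578,-.004]); A=np.array([[np.cos(yaw),np.sin(yaw)],[-np.sin(yaw),np.cos(yaw)]])
for c in("top","scene"):
    im=cv2.imread(f"pics/{c}0.png"); hsv=cv2.cvtColor(im,cv2.COLOR_BGR2HSV)
    h=cv2.convexHull(proj(c,box(*O,yaw,0,0,.25,.31,.045,.05)).astype(np.float32)).astype(np.int32)
    bm=cv2.fillConvexPoly(np.zeros((384,512),np.uint8),h,1)
    for n,lo,hi in(("carrot",(8,190,150),(20,255,255)),("courg",(32,80,60),(60,255,255))):
        m=cv2.inRange(hsv,lo,hi)*bm
        k,_,st,ce=cv2.connectedComponentsWithStats(m)
        for i in range(1,k):
            if st[i,4]>15:
                p=at_z(c,ce[i],.056)[0,:2]; print(c,n,st[i,4],np.round(p,3),"board",np.round(A@(p-O),3))
s=readout.read_state(); r=R.from_rotvec(s["orientation"]).as_matrix()
print(np.round(r,3).tolist(),s["time_s"],np.degrees(np.arctan2(r[1,1],r[0,1])))
E
```

```text
top courg 95 [0.539 0.067] board [-0.037  0.072]
top courg 95 [ 0.539 -0.09 ] board [-0.041 -0.085]
top courg 96 [0.495 0.036] board [-0.082  0.042]
top courg 97 [ 0.489 -0.081] board [-0.091 -0.075]
scene courg 71 [ 0.488 -0.077] board [-0.092 -0.071]
scene courg 71 [0.493 0.04 ] board [-0.084  0.046]
scene courg 76 [ 0.537 -0.086] board [-0.043 -0.081]
scene courg 80 [0.538 0.071] board [-0.038  0.076]
[[-0.915, 0.404, -0.0], [0.404, 0.915, 0.0], [0.0, 0.0, -1.0]] 1.7 66.1756760029979
```

```bash
python3 -m pendant '[[[14,-16,3,0,0,15,-1],[28,-32,3,0,0,31,-1],[28,-32,3,0,0,31,-1],[28,-32,3,0,0,31,-1],[28,-32,3,0,0,31,-1],[28,-32,3,0,0,31,-1],[28,-32,3,0,0,31,-1],[28,-32,3,0,0,31,-1],[28,-32,3,0,0,31,-1],[26,-52,3,0,0,31,-1],[26,-52,3,0,0,31,-1],[26,-52,3,0,0,31,-1],[26,-52,3,0,0,31,-1],[26,-90,3,0,0,31,-1],[26,-90,3,0,0,31,-1],[26,-90,3,0,0,31,-1],[26,-90,3,0,0,31,-1],[26,-90,3,0,0,31,-1],[26,-90,3,0,0,31,-1],[26,-90,3,0,0,31,-1]]]'
python3 - <<'E'
from fit import *
print(at_z("top",[[425,243],[430,340],[500,240],[422,190],[417,160]],.18)); print(at_z("top",[[386,160]],.15))
E
```

```text
time_s: 3.7
position: [0.5324, -0.2534, 0.2529]
orientation: [-0.197, 3.135, -0.0]
force: [1.7, 0.6, -0.1]
gripper_width: 0.087
grip_force: 0.0
[[ 0.42002259 -0.4974817   0.18      ]
 [ 0.14831457 -0.50218148  0.18      ]
 [ 0.42684134 -0.73276352  0.18      ]
 [ 0.57404802 -0.49710601  0.18      ]
 [ 0.66394071 -0.48759462  0.18      ]]
[[ 0.66986615 -0.40327849  0.15      ]]
```

```bash
python3 -m pendant '[[[-5.8,-15,-2,0,0,0,-1],[-5.8,-15,-2,0,0,0,-1],[-5.8,-15,-2,0,0,0,-1],[-5.8,-15,-5,0,0,0,-1],[-5.8,-15,-5,0,0,0,-1],[-5.8,-15,-5,0,0,0,-1],[-5.8,-15,-5,0,0,0,-1]]]'
python3 - <<'E'
from fit import *
for c in("scene","top"):
    im=eyes.grab_frame(c); cv2.imwrite(f"pics/{c}1.png",cv2.resize(im[100:260,60:220] if c=="scene" else im[130:290,330:490],(600,600),interpolation=2)[...,::-1])
E
```

```text
time_s: 4.4
position: [0.4764, -0.4002, 0.2038]
orientation: [-0.201, 3.133, -0.0]
force: [0.1, 0.5, 1.3]
gripper_width: 0.0873
grip_force: 0.0
```

View pics/scene1.png

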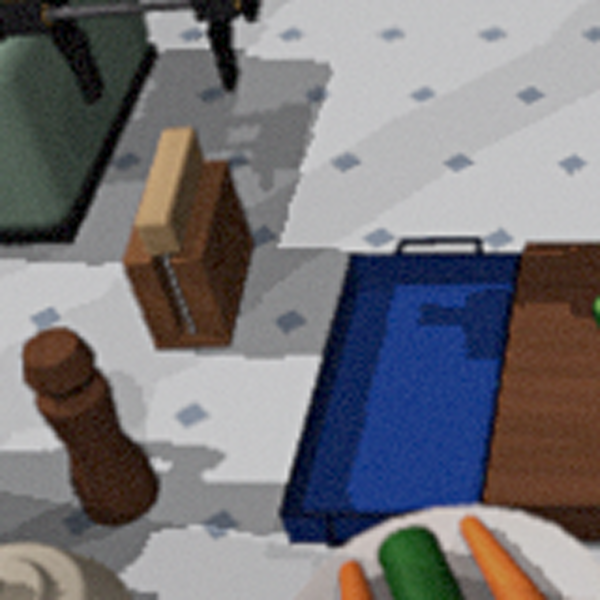

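```bash
python3 -m pendant '[[[-0.2,-2.2,0,0,0,0,-1],[-0.2,-2.2,-4,0,0,0,-1],[-0.2,-2.2,-8,0,0,0,-1],[-0.2,-2.2,-10.4,0,0,0,-1],[-0.2,-2.2,-10.4,0,0,0,-1],[-0.2,-2.2,-10.4,0,0,0,-1]]]'
python3 - <<'E'
from fit import *
im=eyes.grab_frame("scene"); cv2.imwrite("pics/s2.png",cv2.resize(im[90:210,50:210],(800,600),interpolation=2)[...,::-1])
E
```

```text
time_s: 5.1
position: [0.4738, -0.4234, 0.0997]
orientation: [-0.199, 3.134, -0.001]
force: [0.6, 0.5, 0.1]
gripper_width: 0.0868
grip_force: 0.0
```

View pics/s2.png

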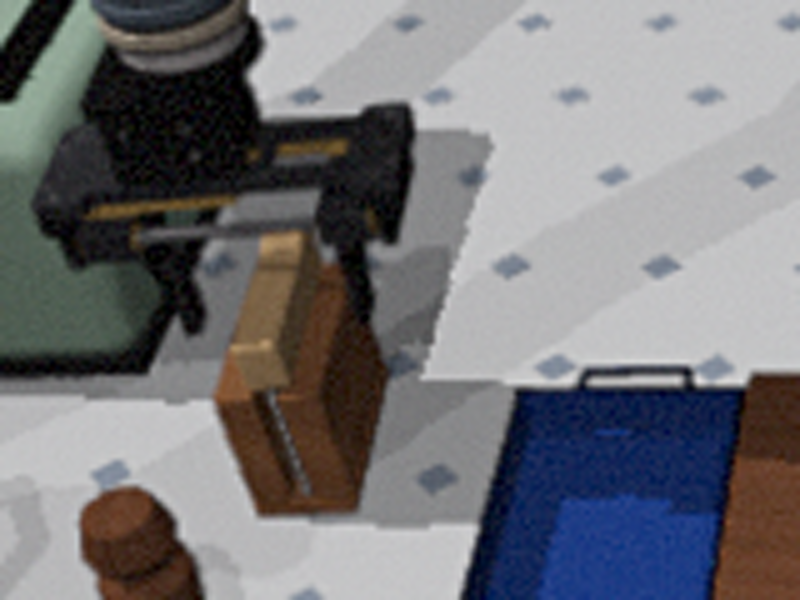

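The fingers straddle the grip: tips at about (190,330) and (360,315), grip between them at about (275,300). Closing.

```bash
python3 -m pendant '[[[0,0,0,0,0,0,0],[0,0,0,0,0,0,0.5],[0,0,0,0,0,0,1],[0,0,0,0,0,0,1],[0,0,0,0,0,0,1],[0,0,0,0,0,0,1],[0,0,0,0,0,0,1],[0,0,0,0,0,0,1]]]'; python3 -c "
from h import *
s=readout.read_state();print(s['force'],s['wrist_torque'])"
```

```text
time_s: 5.95
position: [0.4726, -0.4235, 0.0985]
orientation: [0.197, -3.135, -0.0]
force: [0.1, -0.3, 0.6]
gripper_width: 0.0309
grip_force: 0.0
[ 0.07339431 -0.28142812  0.61644992] [-0.01661909  0.01609138  0.00532547]
```

```bash
python3 -m pendant '[[[0,0,0,0,0,0,1],[0,0,0,0,0,0,1],[0,0,0,0,0,0,1],[0,0,0,0,0,0,1]]]'; python3 -c "
from h import *
s=readout.read_state();print(s['force'],s['wrist_torque'])"
```

```text
time_s: 6.35
position: [0.4726, -0.4234, 0.0985]
orientation: [0.197, -3.135, -0.0]
force: [-0.1, 0.4, -0.5]
gripper_width: 0.0255
grip_force: 30.0
[-0.1208708   0.38252809 -0.47122952] [0.12677658 0.05275202 0.0054345 ]
```

```bash
python3 -m pendant '[[[0,0,3,0,0,0,1],[0,0,7,0,0,0,1],[0,0,11,0,0,0,1],[0,0,11,0,0,0,1],[1.5,4,11,0,0,-1,1],[2.5,8.5,11,0,0,-2,1],[4,13,11,0,0,-3,1],[5,17.5,11,0,0,-4,1],[6.5,22,11,0,0,-5,1],[8,26.5,11,0,0,-5.7,1],[9,31,11,0,0,-5.7,1],[10.5,35.5,11,0,0,-5.7,1],[12,40,11,0,0,-5.7,1],[13,44.5,11,0,0,-5.7,1],[14.5,49,11,0,0,-5.7,1],[16,53,11,0,0,-5.7,1],[16.4,55.1,11,0,0,-5.7,1],[16.4,55.1,11,0,0,-5.7,1],[16.4,55.1,11,0,0,-5.7,1]]]'
python3 - <<'E'
from fit import *
a=eyes.grab_frame("scene")[110:270,170:380]; b=eyes.grab_frame("top")[130:260,150:360]
cv2.imwrite("pics/s3.png",np.vstack([cv2.resize(a,(420,320)),cv2.resize(b,(420,260))])[...,::-1])
s=readout.read_state();print(s['force'],s['wrist_torque'])
E
```

```text
time_s: 8.25
position: [0.6358, 0.1272, 0.2071]
orientation: [0.042, -3.139, 0.002]
force: [0.6, -0.9, -1.9]
gripper_width: 0.0258
grip_force: 30.0
[-0.29638173 -0.44437061 -2.43667063] [-0.01069298  0.04554629 -0.05338045]
```

View pics/s3.png

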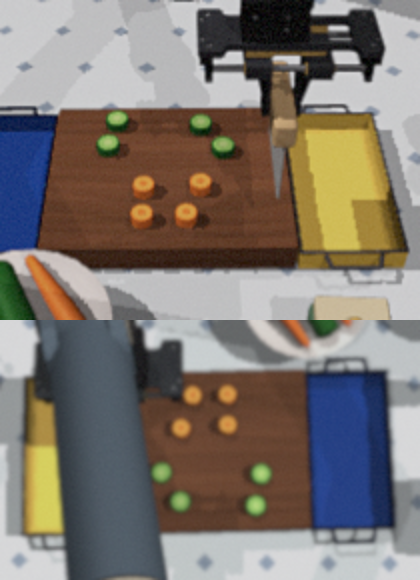

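```bash
python3 -m pendant '[[[0,0,-4,0,0,0,1],[0,0,-6.5,0,0,0,1],[0,0,-7.3,0,0,0,1],[0,0,-7.4,0,0,0,1],[0,0,-7.4,0,0,0,1],[0,-1,-7.4,0,0,0,1],[0.1,-2.5,-7.4,0,0,0,1],[0.1,-4,-7.4,0,0,0,1],[0.1,-5.5,-7.4,0,0,0,1],[0.2,-7,-7.4,0,0,0,1],[0.2,-8.5,-7.4,0,0,0,1],[0.3,-10,-7.4,0,0,0,1],[0.3,-11.5,-7.4,0,0,0,1],[0.3,-13,-7.4,0,0,0,1],[0.4,-14.5,-7.4,0,0,0,1],[0.4,-16,-7.4,0,0,0,1],[0.4,-17,-7.4,0,0,0,1],[0.4,-17,-7.4,0,0,0,1]]]'
python3 - <<'E'
from fit import *
a=eyes.grab_frame("scene")[110:270,150:380]; 
cv2.imwrite("pics/s4.png",cv2.resize(a,(690,480))[...,::-1])
s=readout.read_state();print(s['force'],s['wrist_torque'],s["position"])
E
```

```text
time_s: 10.15
position: [0.6405, -0.0452, 0.1346]
orientation: [0.036, -3.141, 0.002]
force: [0.5, 0.1, -1.9]
gripper_width: 0.0256
grip_force: 30.0
[-0.06966516 -0.44791713 -2.83442711] [0.05393254 0.02795573 0.00646292] [ 0.6405767  -0.0434457   0.13455611]
```

View pics/s4.png

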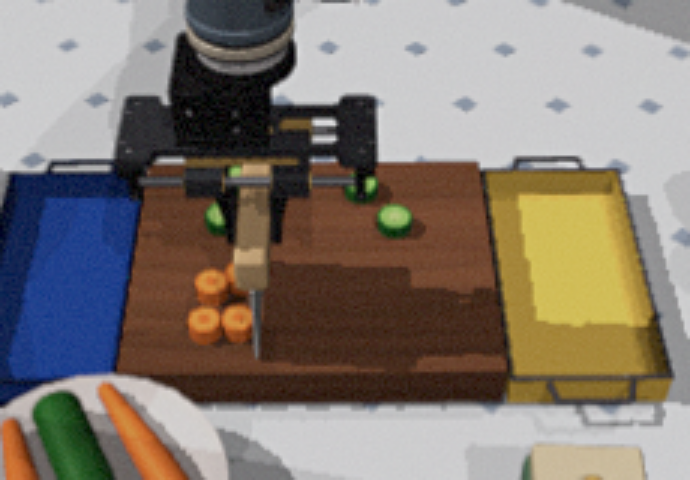

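```bash
python3 -m pendant '[[[0,-1,0,0,0,0,1],[0.1,-2.5,0,0,0,0,1],[0.1,-4,0,0,0,0,1],[0.1,-5.5,0,0,0,0,1],[0.2,-7,0,0,0,0,1],[0.2,-8.5,0,0,0,0,1],[0.3,-9.5,0,0,0,0,1],[0.3,-10.5,0,0,0,0,1],[0.3,-11.5,0,0,0,0,1],[0.3,-12.5,0,0,0,0,1],[0.3,-13.5,0,0,0,0,1],[0.4,-14,0,0,0,0,1],[0.4,-14,0,0,0,0,1],[0.4,-14,0,0,0,0,1]]]'
python3 - <<'E'
from fit import *
a=eyes.grab_frame("scene")[130:270,120:290]; 
cv2.imwrite("pics/s5.png",cv2.resize(a,(680,560))[...,::-1])
s=readout.read_state();print(s['force'],s['wrist_torque'],s["position"])
E
```

```text
time_s: 11.6
position: [0.6447, -0.182, 0.1345]
orientation: [0.041, -3.141, -0.001]
force: [-0.7, 0.2, -1.4]
gripper_width: 0.0261
grip_force: 30.0
[ 0.34507238 -0.82297641 -2.72684749] [ 0.06201365  0.02768585 -0.04034137] [ 0.64472243 -0.18163155  0.13447255]
```

View pics/s5.png

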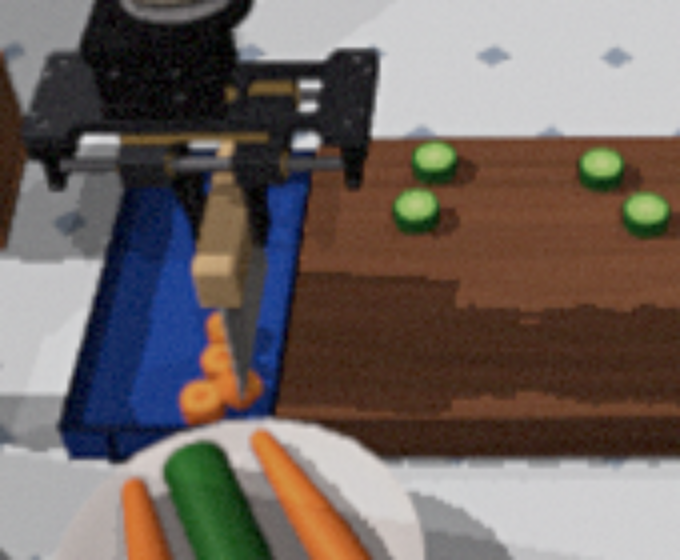

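```bash
python3 -m pendant '[[[0,0,3,0,0,0,1],[0,0,6,0,0,0,1],[-4,1.5,6,0,0,0,1],[-8,3,6,0,0,0,1],[-12,4.6,6,0,0,0,1],[-12.5,4.6,6,0,0,0,1],[-12.5,4.6,6,0,0,0,1],[-12.5,4.6,6,0,0,0,1]]]'
python3 - <<'E'
from fit import *
a=eyes.grab_frame("scene")[130:270,120:290]; b=eyes.grab_frame("top")[140:260,280:370]
cv2.imwrite("pics/s6.png",np.hstack([cv2.resize(a,(480,400)),cv2.resize(b,(300,400))])[...,::-1])
s=readout.read_state();print(s['force'],s['wrist_torque'],s["position"])
E
```

```text
time_s: 12.45
position: [0.5211, -0.1365, 0.1953]
orientation: [-0.041, 3.139, -0.001]
force: [0.6, -0.2, -1.8]
gripper_width: 0.0258
grip_force: 30.0
[-0.62182347 -0.32450893 -2.28259483] [ 0.04673257 -0.02656     0.00715734] [ 0.52112305 -0.13673337  0.19483377]
```

View pics/s6.png

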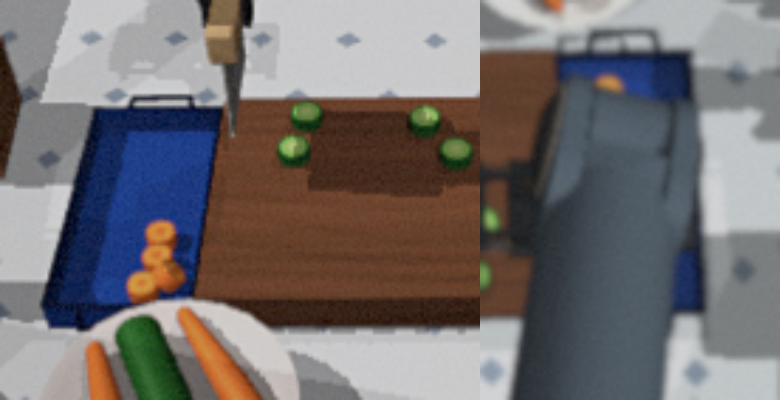

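All four carrots lie in the blue dish, at about (160,233), (157,257), (143,285) and (170,277). Courgette sweep next.

```bash
python3 -m pendant '[[[0,0,-3,0,0,0,1],[0,0,-5.5,0,0,0,1],[0,0,-6.1,0,0,0,1],[0,0,-6.1,0,0,0,1],[0,1,-6.1,0,0,0,1],[-0.1,2.5,-6.1,0,0,0,1],[-0.1,4,-6.1,0,0,0,1],[-0.1,5.5,-6.1,0,0,0,1],[-0.2,7,-6.1,0,0,0,1],[-0.2,8.5,-6.1,0,0,0,1],[-0.3,10,-6.1,0,0,0,1],[-0.3,11.5,-6.1,0,0,0,1],[-0.3,13,-6.1,0,0,0,1],[-0.4,14.5,-6.1,0,0,0,1],[-0.4,16,-6.1,0,0,0,1],[-0.5,17.5,-6.1,0,0,0,1],[-0.5,19,-6.1,0,0,0,1],[-0.5,20,-6.1,0,0,0,1],[-0.5,20,-6.1,0,0,0,1]]]'; python3 -c "
from h import *
s=readout.read_state();print(s['force'],s['wrist_torque'],s['position'])"
```

```text
time_s: 14.45
position: [0.5151, 0.0658, 0.1342]
orientation: [-0.046, 3.14, 0.002]
force: [0.4, 0.5, -1.7]
gripper_width: 0.0259
grip_force: 30.0
[ 0.43505326  0.50500697 -1.74740429] [ 0.00804855  0.02806502 -0.02442414] [0.51508584 0.06583455 0.13423325]
```

```bash
python3 -m pendant '[[[0,1,0,0,0,0,1],[-0.1,2.5,0,0,0,0,1],[-0.1,4,0,0,0,0,1],[-0.1,5.5,0,0,0,0,1],[-0.2,6.5,0,0,0,0,1],[-0.2,7.5,0,0,0,0,1],[-0.2,8.5,0,0,0,0,1],[-0.3,9.5,0,0,0,0,1],[-0.3,10.5,0,0,0,0,1],[-0.3,11.3,0,0,0,0,1],[-0.3,11.3,0,0,0,0,1],[-0.3,11.3,0,0,0,0,1],[-0.3,11.3,3,0,0,0,1],[-0.3,11.3,7.5,0,0,0,1],[-0.3,7,7.5,0,0,0,1],[-0.3,2,7.5,0,0,0,1],[-0.3,-3,7.5,0,0,0,1],[-0.3,-8,7.5,0,0,0,1],[-0.3,-13,7.5,0,0,0,1],[-0.3,-13,7.5,0,0,0,1]]]'
python3 - <<'E'
from fit import *
a=eyes.grab_frame("scene")[130:270,130:390]; b=eyes.grab_frame("top")[140:250,150:360]
cv2.imwrite("pics/s7.png",np.vstack([cv2.resize(a,(560,300)),cv2.resize(b,(560,293))])[...,::-1])
s=readout.read_state();print(s['force'],s['wrist_torque'],s["position"])
E
```

```text
time_s: 16.45
position: [0.5104, -0.0763, 0.209]
orientation: [-0.018, 3.141, -0.007]
force: [-0.5, 0.0, -2.9]
gripper_width: 0.0262
grip_force: 30.0
[-0.76551109  1.59934451 -2.83500615] [ 0.08518458 -0.03517519 -0.01480011] [ 0.51110996 -0.06861422  0.20860618]
```

View pics/s7.png

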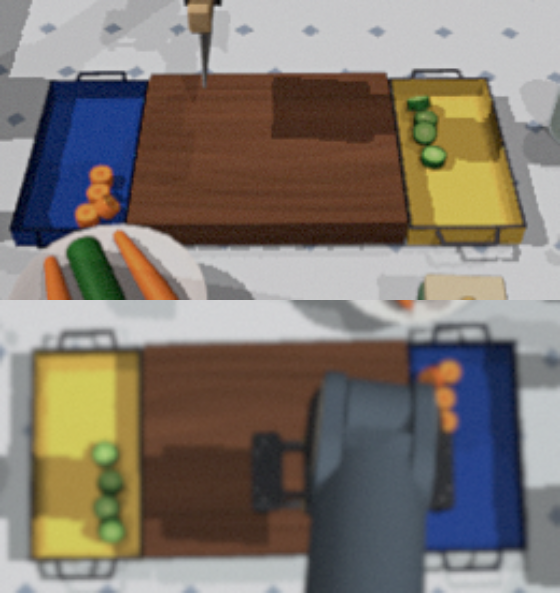

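```bash
python3 -m pendant '[[[-0.5,-3,0,0,0,1,1],[-1,-7,0,0,0,2,1],[-1.5,-11,0,0,0,3,1],[-2,-15,0,0,0,4,1],[-2.5,-19,0,0,0,5,1],[-3,-23,0,0,0,5.7,1],[-3.3,-27,0,0,0,5.7,1],[-3.6,-31,0,0,0,5.7,1],[-3.9,-34,0,0,0,5.7,1],[-3.9,-35.7,0,0,0,5.7,1],[-3.9,-35.7,0,0,0,5.7,1],[-3.9,-35.7,0,0,0,5.7,1],[-3.9,-35.7,0,0,0,5.7,1],[-3.9,-35.7,0,0,0,5.7,1]]]'
python3 - <<'E'
from h import *
from scipy.spatial.transform import Rotation as R
s=readout.read_state();r=R.from_rotvec(s["orientation"]).as_matrix()
print(s['position'],np.degrees(np.arctan2(r[1,1],r[0,1])), np.round(r[:,2],4))
E
```

```text
time_s: 17.95
position: [0.4735, -0.4215, 0.2086]
orientation: [-0.201, 3.135, 0.002]
force: [-0.0, -0.3, -2.4]
gripper_width: 0.0261
grip_force: 30.0
[ 0.47354112 -0.42151522  0.20857676] 97.33373996567695 [ 3.0e-04  1.2e-03 -1.0e+00]
```

```bash
python3 -m pendant '[[[-0.1,-0.2,0,0,0,0,1],[-0.1,-0.2,0,0,0,0,1],[-0.1,-0.2,-1,0,0,0,1],[-0.1,-0.2,-2,0,0,0,1],[-0.1,-0.2,-3,0,0,0,1],[-0.1,-0.2,-4,0,0,0,1],[-0.1,-0.2,-4.5,0,0,0,1],[-0.1,-0.2,-4.5,0,0,0,1]]]'
```

```text
time_s: 18.75
position: [0.4711, -0.425, 0.1622]
orientation: [0.196, -3.134, -0.002]
force: [-0.1, 0.8, -2.3]
gripper_width: 0.0258
grip_force: 30.0
```

```bash
python3 -m pendant '[[[0.1,0.1,-1.5,0,0,0,1],[0.1,0.1,-3,0,0,0,1],[0.1,0.1,-4.5,0,0,0,1],[0.1,0.1,-5.5,0,0,0,1],[0.1,0.1,-6.1,0,0,0,1],[0.1,0.1,-6.3,0,0,0,1],[0.1,0.1,-6.3,0,0,0,1]]]'
```

```text
time_s: 19.45
position: [0.4726, -0.4247, 0.1005]
orientation: [0.196, -3.135, 0.0]
force: [-0.1, 0.4, -1.9]
gripper_width: 0.0256
grip_force: 30.0
```

```bash
python3 -m pendant '[[[0,0.1,-0.1,0,0,0,1],[0,0.1,-0.2,0,0,0,1],[0,0.1,-0.2,0,0,0,1],[0,0.1,-0.2,0,0,0,1]]]'
```

```text
time_s: 19.85
position: [0.4729, -0.4236, 0.099]
orientation: [-0.197, 3.135, -0.001]
force: [0.4, 0.2, -1.9]
gripper_width: 0.0258
grip_force: 30.0
```

```bash
python3 -m pendant '[[[0,0,-0.1,0,0,0,1],[0,0,-0.1,0,0,0,0.2],[0,0,-0.1,0,0,0,-0.2],[0,0,-0.1,0,0,0,-1],[0,0,-0.1,0,0,0,-1],[0,0,-0.1,0,0,0,-1],[0,0,-0.1,0,0,0,-1],[0,0,-0.1,0,0,0,-1],[0,0,-0.1,0,0,0,-1],[0,0,-0.1,0,0,0,-1],[0,0,1,0,0,0,-1],[0,0,4,0,0,0,-1],[0,0,8,0,0,0,-1],[0,0,12,0,0,0,-1],[0,3,14,0,0,0,-1],[3,8,14,0,0,0,-1],[4,13,14,0,0,0,-1],[4,18,14,0,0,0,-1],[4,22,14,0,0,0,-1],[4,22,14,0,0,0,-1]]]'
python3 - <<'E'
from fit import *
a=eyes.grab_frame("scene")[110:270,60:460]; b=eyes.grab_frame("top")[130:260,80:440]
cv2.imwrite("pics/s8.png",np.vstack([cv2.resize(a,(800,320)),cv2.resize(b,(800,280))])[...,::-1])
M={c:eyes.trace(c,"scraper")[0]["mask"] for c in("scene","top")}
G=lambda x,y,t:[box(x,y,t,0,0,.115,.026,.092,.126)]
for c in M: print(c,fit({c:M[c]},G,[.4735,-.423,.125]))
for n in("jar","mug","mill"): print(n,[np.round(r["uv"],1) for r in eyes.trace("top",n)[:1]])
E
```

```text
time_s: 21.85
position: [0.5139, -0.1951, 0.2393]
orientation: [-0.215, 3.133, 0.007]
force: [0.6, 0.5, -0.4]
gripper_width: 0.0869
grip_force: 0.0
scene (array([ 0.4758, -0.4215,  0.16  ]), np.float64(0.142))
top (array([ 0.4741, -0.4268,  0.1269]), np.float64(0.088))
jar [array([117.5, 213.2])]
mug [array([316.4, 186.7])]
mill [array([387.7, 159.4])]
```

View pics/s8.png

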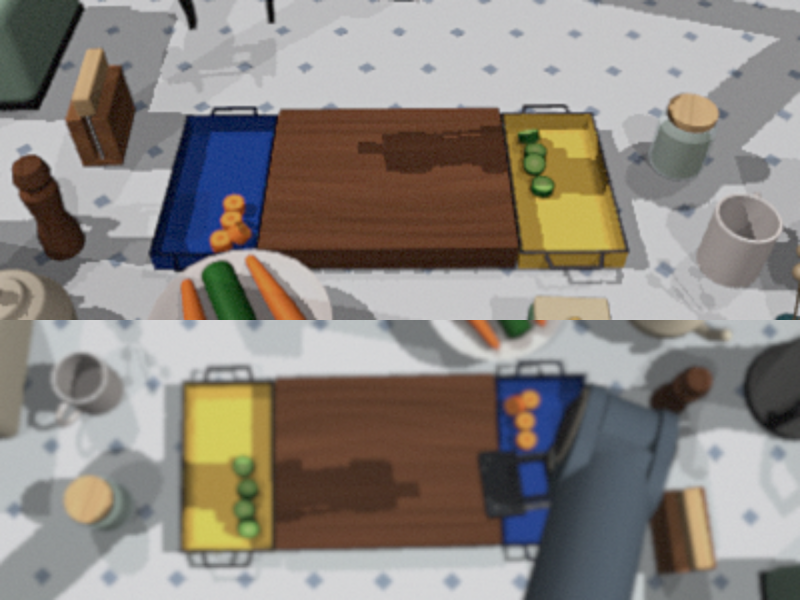

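The scraper is seated in its stand at about (90,85) in the upper view. Four carrots are in the blue dish, four courgettes in the yellow, the bystanders are unmoved and the gripper is clear. Handing in.

```bash
python3 -c "
from station import ctrl
print(ctrl.sign_off())"
```

```text
the job is handed in; nothing more can be done
None
```

The job is handed in at about 22 s of the 72 s: all four carrot slices are in the blue dish, all four courgette slices in the yellow dish, the scraper is back blade down in its stand, and the other things look unmoved in the last pictures.

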